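Put a battery pack on charge

ROBOT

A 6-joint arm with a two-finger parallel gripper is mounted at the origin on the work surface. World frame = base frame: x ahead of the robot, y to its left, z up, the work surface at z = 0. Lengths are in m, angles in rad, forces in N, time in s.
With the tool pointing down it reaches from about 0.3 to 0.775 m from the base axis. Payload 14.6 kg.
Tool frame: the origin (TCP) lies on the centre line of the jaws, within the pads' length; the fingertips stand 19 mm ahead of it and the grasp point (between the pads) is the TCP; y points along the fingers, x is the direction in which the jaws open and shut, and the axes are right-handed (so a half turn about y gives the same grasp; the last joint's range is limited). The gripper opens to 94 mm and grips with 3 to 60 N. Pads are 16 mm wide; open, the fingers measure 119 mm over their backs; the gripper's body (75 mm by 177 mm) begins 78 mm behind the grasp point.
Start: joints at [-1.254, 0.3, 1.521, -0, 1.321, -0.067], TCP at [0.206, -0.51, 0.224] pointing down, gripper open.
Joint ranges: [-3.03, 3.03], [-0.79, 2.21], [0.23, 2.52], [-1.04, 4.18], [0, 3.07], [-2.55, 2.55]. Speed limits (rad/s): [2.22, 2.22, 2.57, 3.14, 3.14, 3.14].

INTERFACE

Orientations are given as [roll, pitch, yaw] about the fixed x, y, z axes, in that order (R = Rz(yaw) Ry(pitch) Rx(roll)).
In Python, from station import get_obs, cams, workorder gives the robot as it stands.
- The arm moves only by the shell command python3 -m handwheel 'ROWS' [FORCE]. ROWS is JSON, a list of rows, each an object of numbers: "fingers": the opening, from -1 (shut) to 1 (fully open); "x", "y", "z": the shift along the tool's x, y, z in m; "spin": the turn about the tool's y in degrees. In form: [{"fingers": .., "x": .., "y": .., "z": .., "spin": ..}, ...]. A call has exactly 10 rows; each row is the pose to reach, as a shift and turn from the pose commanded when the call began, along the tool's axes at that moment; what a row does not reach only later rows make up. A row lasts 1/10 s, in which the tool goes at most 50 mm and 8.59 degrees, less where a joint would pass 70% of its speed; a pose out of reach is approached as far as the arm can. A call with a gripper value outside its range is refused whole. The fingers move at their own pace and stop on an object; FORCE is the grip in N (left out, the last holds). Time passes only in rows, so rows that repeat a pose let the fingers close, or fill a call up. It gives the time, the measured TCP pose, the force and the opening at its end, in the units of the state.
- get_obs(): the state, without advancing time (a new reading comes with each control period).
- cams.camera(name): name is "scene" or "top" or "wrist"; returns (picture, depth): 400x640x3 uint8, red, green, blue; 400x640 float32, m along the optical axis (not along the pixel's ray), 0 where there is no reading.
- cams.get_calibration(name): a dict with "fx", "fy", "cx", "cy" (pixels), "view" (4x4, takes a point from world to camera coordinates). Camera axes: x right, y down, z forward; pixel columns grow to the right and rows downward; lengths in m; the calibration is good to about 2 mm. The wrist camera is an equidistant fisheye: a pixel r from the principal point sees the ray r / f radians off the axis. A picture is of the moment at which its call begins: read the wrist's pose just before it. get_calibration takes no time and is no camera call; for the wrist camera it gives the pose at the moment of the call.
- workorder.hand_in(): hands the job in, once; it reports no verdict.
The state is a dict: "time_s": time; "qpos": joint angles; "joint_vel": joint speeds; "tau": joint torques, N m; "ee_pos": TCP position; "eef_rot": TCP orientation; "force": force on the tool from outside, world axes, zero at the start; "moment": the same for the moment, N m; "grip_width": finger opening in m.
Only numpy, scipy, OpenCV 4.12 (cv2) and the standard library are available. Lean on these libraries where they do the work, as an engineer would, in place of code of your own. Each camera call takes 0.05 s, during which the arm holds its last target. There are 200 camera calls.

TASK

Put the loose battery pack on charge in the empty charger: tip its orange contact end down into the bay first, push it back against the sprung orange contacts, then rock the other end down and press until the pack lies flat and fully home on the bay floor. Let go of it, and leave the other charger with its pack and the other things on the bench undisturbed.

Things in the scene. Friction and masses are not known exactly. Their poses are not given: they have to be found in the camera images.
- pack_center (a point): Loose battery pack, at its centre: rigid black block 76 (its x) x 42 (y) x 42 mm (z), about 0.22 kg, standing label up on the bench. Its -x end is the contact end: orange cap, brass strips lapping over the top edge. Label with blue stripe on top, grey ribs near the +x end (heel). At the start the contact end points to the robot (world -x), turned up to 40 degrees.
- pack_toe (a point): Middle of the lower edge of the loose pack's contact end (toe): 38 mm to the pack's -x and 21 mm below its centre; axes as the pack's.
- dock: The empty charger, fixed on the bench: white, unlit dark red lamp. Body from x -68 to +58 mm and y -44 to +44 mm of this origin (on the bench under the bay's middle), top face (deck) 32 mm above the bench. Its -x end with the contacts points to the robot, turned up to 18 degrees. A lead at the +x end goes down a grommet. The chargers, loose pack and logger stand in a row in any order.
- dock_bay (a point): Middle of the empty bay's floor, 20 mm above the bench; z up, -x to the contacts. The bay is a pocket 12 mm deep below the deck, 45 mm wide (pack 42), upright heel wall at x +38 mm; side and heel walls have 2.5 mm 45 degree lead-in chamfers on top. Seated, the pack's centre is 21 mm above this point, axes along the bay's, 30 mm of it above the deck: hold it by its upper 28 mm.
- dock_heel (a point): On the inner face of the heel wall, at deck height, mid-width: 38 mm to the bay's +x. With the contacts out only 71.5 mm is free to this wall, so the 76 mm pack cannot go straight down: enter toe first, tipped 10 to 20 degrees, push the contacts back, then lower the heel inside the wall. The spring then holds the pack against the wall and friction may hold it up: press its top with 5 to 10 N.
- dock_contacts (a joint): Sprung contact bar of the empty charger: orange with brass blades, 40 mm wide, 8 thick, top 1 mm below the deck; slides to the bay's -x when pushed. 0 = out, front face at bay x -33.5 mm; 0.011 m = fully in, face at -44.5 mm; about 0.0045 m with the pack seated. Spring: 2 N to start, 3.4 N at 4.5 mm, 5.3 N at 11 mm.
- pack2_center (a point): Centre of the second pack, identical to the loose one, already seated in the other, otherwise alike white charger (bright green lamp). Not to be disturbed.
- logger: Portable data logger, a grey box with yellow ends and a screen, 156 x 100 x 56 mm, in the same row as the chargers. Origin under its centre. Leave alone.
- beaker: Glass beaker, 94 mm across, 118 mm tall, empty, behind the chargers' row. Origin under its centre. Leave alone.
- screwdriver: Screwdriver 190 mm long lying behind the row. Leave alone.
Things that resemble listed ones, but are neither listed nor needed, are in the scene too. Leave any purple look-alike of the dock alone.

How it is judged:
On the way:
1. contact end in first: its lower edge is within 6 mm of the empty bay's floor and pushes the contacts in over 2 mm while the pack is still tipped (4 to 35 degrees) (z of pack_toe in the frame of dock_bay below 0.006 m and x of pack_toe in the frame of dock_bay between -0.05 and -0.03 m and y of pack_toe in the frame of dock_bay between -0.006 and 0.006 m and value of joint dock_contacts above 0.002 m and angle between pack_center's own z axis and vertical between 0.07 and 0.61 rad), for 0.1 s.
At the end, for the whole second after the job is handed in: Pack flat on the empty bay's floor (centre within 2.5 mm of seated height, under 3 degrees of tilt, within 4 mm of the bay's middle), contact end holding the contacts in by over 3 mm; second pack within 5 mm, screwdriver within 30 mm and logger and beaker within 20 mm of where they were (z of pack_center in the frame of dock_bay between 0.018 and 0.0235 m and x of pack_center in the frame of dock_bay between -0.004 and 0.004 m and y of pack_center in the frame of dock_bay between -0.004 and 0.004 m and angle between pack_center's own z axis and vertical below 0.05 rad and x of pack_toe in the frame of dock_bay below -0.03 m and value of joint dock_contacts above 0.003 m and distance of pack2_center from where it was at the start of the episode below 0.005 m and distance of each of beaker, logger from where it was at the start of the episode below 0.02 m and distance of screwdriver from where it was at the start of the episode below 0.03 m); the robot touches nothing.
It fails at once if the charged pack in the other charger is moved by more than 5 mm (distance of pack2_center from where it was at the start of the episode above 0.005 m).
It fails at once if the logger or beaker is moved by more than 20 mm, or the screwdriver by more than 30 mm (distance of any of beaker, logger from where it was at the start of the episode above 0.02 m or distance of screwdriver from where it was at the start of the episode above 0.03 m).
It also fails if it takes over 53 s, if anything falls off the work surface, if the arm or the gripper's body presses on something with over 40 N, if the wrist force passes 120 N, or if a joint passes its speed limit or range.

## Working session

There is one attempt and no reset: what is moved stays moved. The work goes in short steps, Python scripts to look and compute and a shell command to move; the robot and the scene stay as the last step left them, time stands still between calls to the robot, and variables do not carry over. Pictures are saved under pics/ and viewed, about 8 in all and at most 12, crops included, and the job is handed in when it is done.

```bash
mkdir -p pics; ls
python3 - <<'E'
from station import get_obs,cams,workorder
import cv2,numpy as np
print(get_obs())
for n in ("scene","top"):
    p,d=cams.camera(n); cv2.imwrite(f"pics/{n}0.png",p[:,:,::-1]); np.savez(f"pics/{n}0.npz",p=p,d=d,**cams.get_calibration(n)); print(cams.get_calibration(n))
E
```

```text
pics
{'time_s': 0.0, 'qpos': array([-1.25362258e+00,  3.00497830e-01,  1.52156722e+00, -2.97818299e-05,
        1.32068289e+00, -6.66020774e-02]), 'joint_vel': array([-4.10900080e-04,  3.79392650e-04,  9.10631760e-04,  1.36667855e-03,
       -6.47075673e-05,  1.12452800e-03]), 'tau': array([-5.46589145e-04, -5.31802046e+01, -3.52736986e+01,  7.07854866e-02,
        2.43411813e-02, -9.38010339e-05]), 'ee_pos': array([ 0.20585039, -0.5097752 ,  0.22387751]), 'eef_rot': array([-1.57074822e+00,  1.15464263e-03, -1.18701309e+00]), 'force': array([-0.64056158,  0.96709164,  0.08731431]), 'moment': array([-0.0272463 ,  0.0129333 , -0.00841907]), 'grip_width': 0.09404474334965159}
{'fx': 382.9820593250764, 'fy': 382.9820593250764, 'cx': 311.8933645086479, 'cy': 198.05203999117396, 'view': array([[ 0.63850976,  0.76952524, -0.01166985, -0.33499475],
       [ 0.62154975, -0.52455122, -0.58182637, -0.3033356 ],
       [-0.45385151,  0.36424842, -0.8132293 ,  1.22550436],
       [ 0.        ,  0.        ,  0.        ,  1.        ]])}
{'fx': 478.9524626209541, 'fy': 478.9524626209541, 'cx': 320.8524450027972, 'cy': 190.3297862283902, 'view': array([[ 0.02518905, -0.99966871, -0.00528932,  0.01017229],
       [-0.99746151, -0.02478022, -0.06675683,  0.50699529],
       [ 0.06660365,  0.00695743, -0.99775525,  1.28672037],
       [ 0.        ,  0.        ,  0.        ,  1.        ]])}
```

View pics/top0.png

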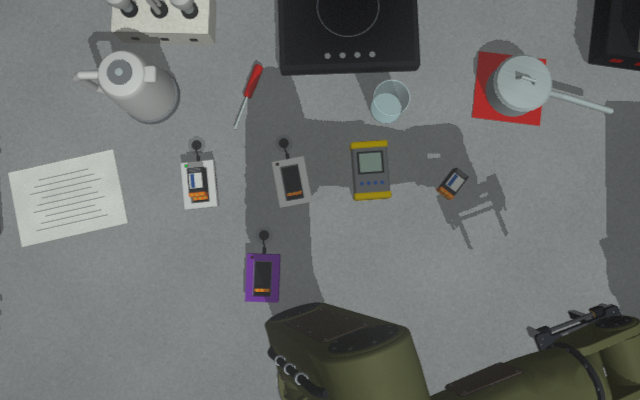

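View pics/scene0.png

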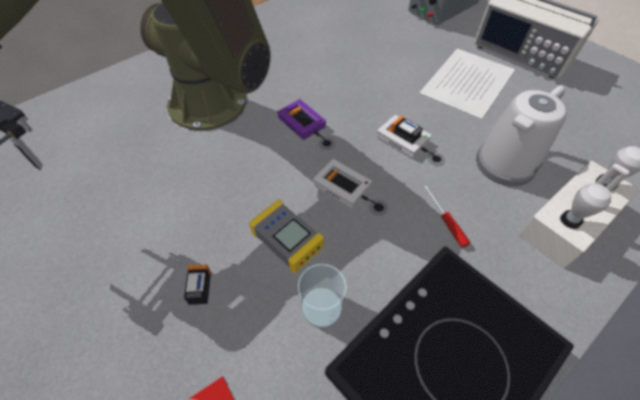

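The top view shows the loose pack at about (453,183) with its orange end lower-left. The empty white dock is at (291,182), the logger between them at (370,170), the beaker at (390,101) and the charged dock at (198,184).

```bash
cat > h.py <<'E'
import numpy as np,cv2
def world(f):
    q=np.load(f); d=q['d']; V=np.linalg.inv(q['view']); v,u=np.mgrid[:400,:640]
    c=np.stack([(u-q['cx'])/q['fx']*d,(v-q['cy'])/q['fy']*d,d,np.ones_like(d)],-1)
    return q['p'],(c@V.T)[...,:3]
def rect(P,m):
    m=cv2.morphologyEx(m.astype(np.uint8),cv2.MORPH_OPEN,np.ones((3,3)))
    n,l,s,_=cv2.connectedComponentsWithStats(m); k=1+s[1:,4].argmax(); m=l==k
    pts=P[m]; (c,wh,a)=cv2.minAreaRect((pts[:,:2]*1000).astype(np.float32))
    return c,wh,a,np.median(pts[:,2]),m.sum()
E
python3 - <<'E'
from h import *
p,W=world('pics/top0.npz')
v,u=np.mgrid[:400,:640]
def win(a,b,c,d): return (u>a)&(u<b)&(v>c)&(v<d)
z=W[...,2]
print('bench',np.median(z[win(320,345,150,200)]))
print('pack',rect(W,win(432,475,163,206)&(z>.03)))
print('dock',rect(W,win(268,316,153,211)&(z>.024)))
print('dockbay',rect(W,win(268,316,153,211)&(z<.028)&(p.sum(-1)<150)))
print('logger',rect(W,win(340,400,135,205)&(z>.03)))
print('beaker',rect(W,win(365,415,75,125)&(z>.03)))
hsv=cv2.cvtColor(p,cv2.COLOR_RGB2HSV); o=(hsv[...,0]>5)&(hsv[...,0]<20)&(hsv[...,1]>150)
for w in (win(432,475,163,206),win(268,316,153,211)):
    m=o&w; print('orange',m.sum(),W[m].mean(0) if m.any() else 0)
E
```

```text
bench -0.000650262561178061
pack ((468.6551513671875, -184.1407470703125), (71.64069366455078, 401.4029541015625), 23.998319625854492, np.float64(0.04104378632264116), np.int64(475))
dock ((496.7760925292969, 93.2321548461914), (197.0122528076172, 100.8348388671875), 18.784595489501953, np.float64(0.03118543535870888), np.int64(965))
dockbay ((536.118896484375, 104.20346069335938), (66.98387908935547, 40.875492095947266), 11.417835235595703, np.float64(0.01962594655035077), np.int64(363))
logger ((522.4838256835938, -93.68183135986328), (144.80123901367188, 259.6925964355469), 72.85438537597656, np.float64(0.05316338028906675), np.int64(2117))
beaker ((612.7660522460938, -62.1845703125), (91.55439758300781, 404.6212463378906), 55.767154693603516, np.float64(0.08934866311605572), np.int64(458))
orange 72 [ 0.50696557 -0.31099933  0.04000389]
orange 38 [0.49400502 0.09212285 0.06362994]
```

Run:
```python
from h import *
p,W=world('pics/top0.npz')
v,u=np.mgrid[:400,:640]
def win(a,b,c,d): return (u>a)&(u<b)&(v>c)&(v<d)
z=W[...,2]
q=np.load('pics/top0.npz'); V=np.linalg.inv(q['view']); 
r=np.stack([(u-q['cx'])/q['fx'],(v-q['cy'])/q['fy'],np.ones(u.shape)],-1)@V[:3,:3].T
pl=lambda h:V[:3,3]+r*((h-V[2,3])/r[...,2:])
print('pack',rect(pl(.042),win(432,475,163,206)&(z>.03)&(z<.06)))
print('dock',rect(pl(.032),win(268,316,153,211)&(z>.024)&(z<.06)))
print('bay',rect(pl(.02),win(268,316,153,211)&(z<.028)&(p.sum(-1)<150)))
print('logger',rect(pl(.056),win(340,400,135,205)&(z>.03)&(z<.08)))
hsv=cv2.cvtColor(p,cv2.COLOR_RGB2HSV); o=(hsv[...,0]>5)&(hsv[...,0]<20)&(hsv[...,1]>150)
print(np.median(pl(.042)[o&win(432,475,163,206)],0),np.median(pl(.03)[o&win(268,316,153,211)],0))
```

```text
pack ((533.3323364257812, -328.4356689453125), (44.931785583496094, 78.72374725341797), 53.965023040771484, np.float64(0.04200000000000004), np.int64(473))
dock ((527.2333374023438, 103.48968505859375), (126.29930114746094, 87.93138122558594), 12.207975387573242, np.float64(0.03200000000000003), np.int64(963))
bay ((536.0457153320312, 104.2245101928711), (66.71392059326172, 40.86537551879883), 11.881119728088379, np.float64(0.020000000000000018), np.int64(363))
logger ((561.6095581054688, -105.00567626953125), (155.9571990966797, 98.70843505859375), 5.455355644226074, np.float64(0.05600000000000005), np.int64(2098))
[ 0.50623016 -0.31091046  0.042     ] [0.49647214 0.09356274 0.03      ]
```

```bash
cat >> h.py <<'E'
from scipy.spatial.transform import Rotation as Ro
def go(x,y,z,yaw):
    from station import get_obs
    o=get_obs(); R=Ro.from_euler('xyz',o['eef_rot']).as_matrix(); d=R.T@(np.array([x,y,z])-o['ee_pos'])
    cy=np.degrees(o['eef_rot'][2]); print('t',round(o['time_s'],2),'ee',o['ee_pos'].round(4),'yaw',cy.round(2),'F',o['force'].round(2),'w',round(o['grip_width'],4))
    print('shift x,y,z',d.round(4),'spin',(-(yaw-cy)+180)%360-180)
E
python3 -c "
from h import *;go(.533,-.328,.155,-126)"
```

```text
t 0.1 ee [ 0.2059 -0.5098  0.224 ] yaw -68.01 F [ 0.   -0.54  0.5 ] w 0.094
shift x,y,z [-0.046   0.069   0.3714] spin 57.98884227742627
```

```bash
python3 -m handwheel '[{"fingers":1,"x":-0.002,"y":0,"z":0.02,"spin":3},{"fingers":1,"x":-0.007,"y":0.005,"z":0.06,"spin":9},{"fingers":1,"x":-0.013,"y":0.015,"z":0.105,"spin":17},{"fingers":1,"x":-0.019,"y":0.025,"z":0.15,"spin":25},{"fingers":1,"x":-0.025,"y":0.035,"z":0.195,"spin":33},{"fingers":1,"x":-0.03,"y":0.045,"z":0.24,"spin":41},{"fingers":1,"x":-0.036,"y":0.055,"z":0.285,"spin":48},{"fingers":1,"x":-0.042,"y":0.062,"z":0.33,"spin":54},{"fingers":1,"x":-0.046,"y":0.068,"z":0.36,"spin":57},{"fingers":1,"x":-0.0465,"y":0.07,"z":0.371,"spin":58}]' 15
python3 - <<'E'
from h import *
from station import get_obs,cams
c=cams.get_calibration('wrist'); p,d=cams.camera('wrist'); cv2.imwrite('pics/w1.png',p[:,:,::-1]); np.savez('pics/w1.npz',p=p,d=d,**c)
go(.533,-.328,.033,-126)
E
```

```text
time_s: 1.1
ee_pos: [0.5344, -0.3257, 0.153]
eef_rot: [-1.573, 0.0, -2.199]
force: [-0.4, -0.8, -0.1]
grip_width: 0.0939
t 1.15 ee [ 0.5346 -0.3257  0.153 ] yaw -125.97 F [ 0.98  0.45 -1.08] w 0.0938
shift x,y,z [0.0028 0.12   0.0003] spin 0.02892963299163398
```

View pics/w1.png

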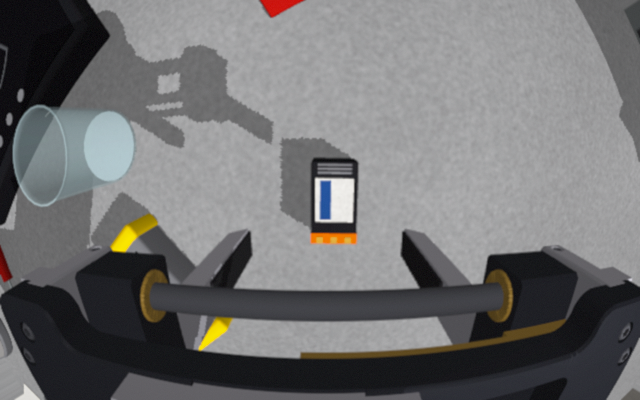

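The wrist view shows the pack's top at roughly (312..357, 159..243), orange end down, nearly square to the jaws. I'll measure it with fisheye rays.

```bash
cat >> h.py <<'E'
def fish(f,h):
    q=np.load(f); V=np.linalg.inv(q['view']); v,u=np.mgrid[:400,:640]
    a=(u-q['cx'])/q['fx'];b=(v-q['cy'])/q['fy'];t=np.hypot(a,b)+1e-9
    r=np.stack([np.sin(t)*a/t,np.sin(t)*b/t,np.cos(t)],-1); d=q['d']
    W=V[:3,3]+(r/r[...,2:]*d[...,None])@V[:3,:3].T; rw=r@V[:3,:3].T
    return q['p'],W,V[:3,3]+rw*((h-V[2,3])/rw[...,2:])
E
python3 - <<'E'
from h import *
p,W,P=fish('pics/w1.npz',.042); v,u=np.mgrid[:400,:640]; z=W[...,2]
w=(u>270)&(u<400)&(v>130)&(v<255)
print(np.median(z[300-100:205,420:440]))
m=w&(z>.036)&(z<.05); ys,xs=np.where(m); print(xs.min(),xs.max(),ys.min(),ys.max())
r=rect(P,m);print(r)
hsv=cv2.cvtColor(p,cv2.COLOR_RGB2HSV); o=m&(hsv[...,0]>5)&(hsv[...,0]<25)&(hsv[...,1]>150); print('orange',P[o].mean(0))
E
```

```text
0.0007740901381628751
310 358 161 243
((532.7828979492188, -334.25347900390625), (42.77930450439453, 76.46730041503906), 53.31161117553711, np.float64(0.04199999999999998), np.int64(3752))
orange [ 0.50659652 -0.31472872  0.042     ]
```

```bash
python3 -c "
from h import *;go(.5328,-.3343,.033,-126.7)"
```

```text
t 1.15 ee [ 0.5346 -0.3257  0.153 ] yaw -125.97 F [ 0.98  0.45 -1.08] w 0.0938
shift x,y,z [0.008  0.12   0.0038] spin 0.728929632991651
```

```bash
python3 -m handwheel '[{"fingers":1,"x":0.003,"y":0.01,"z":0.002,"spin":0.7},{"fingers":1,"x":0.006,"y":0.03,"z":0.004,"spin":0.7},{"fingers":1,"x":0.008,"y":0.05,"z":0.004,"spin":0.7},{"fingers":1,"x":0.008,"y":0.065,"z":0.004,"spin":0.7},{"fingers":1,"x":0.008,"y":0.08,"z":0.004,"spin":0.7},{"fingers":1,"x":0.008,"y":0.09,"z":0.004,"spin":0.7},{"fingers":1,"x":0.008,"y":0.09,"z":0.004,"spin":0.7},{"fingers":1,"x":0.008,"y":0.09,"z":0.004,"spin":0.7},{"fingers":1,"x":0.008,"y":0.09,"z":0.004,"spin":0.7},{"fingers":1,"x":0.008,"y":0.09,"z":0.004,"spin":0.7}]' 15; python3 -c "
from h import *;go(.5328,-.3343,.033,-126.7)"
```

```text
time_s: 2.15
ee_pos: [0.5314, -0.3369, 0.0652]
eef_rot: [-1.57, -0.0, -2.211]
force: [0.8, 0.5, 0.4]
grip_width: 0.0942
t 2.15 ee [ 0.5314 -0.3369  0.0652] yaw -126.7 F [0.77 0.48 0.41] w 0.0942
shift x,y,z [-0.003   0.0322 -0.0005] spin -0.003250163144286944
```

```bash
python3 -m handwheel '[{"fingers":1,"x":-0.003,"y":0.015,"z":0,"spin":0},{"fingers":1,"x":-0.003,"y":0.027,"z":0,"spin":0},{"fingers":1,"x":-0.003,"y":0.032,"z":0,"spin":0},{"fingers":1,"x":-0.003,"y":0.032,"z":0,"spin":0},{"fingers":-1,"x":-0.003,"y":0.032,"z":0,"spin":0},{"fingers":-1,"x":-0.003,"y":0.032,"z":0,"spin":0},{"fingers":-1,"x":-0.003,"y":0.032,"z":0,"spin":0},{"fingers":-1,"x":-0.003,"y":0.032,"z":0,"spin":0},{"fingers":-1,"x":-0.003,"y":0.032,"z":0,"spin":0},{"fingers":-1,"x":-0.003,"y":0.032,"z":0,"spin":0}]' 15; python3 -c "
from h import *;go(.51,.1,.2,-78)"
```

```text
time_s: 3.15
ee_pos: [0.5329, -0.3344, 0.0325]
eef_rot: [-1.571, -0.0, -2.212]
force: [0.0, -0.4, 0.5]
grip_width: 0.0494
t 3.15 ee [ 0.5329 -0.3344  0.0325] yaw -126.71 F [ 0.05 -0.4   0.5 ] w 0.0494
shift x,y,z [-0.3346 -0.1675 -0.278 ] spin -48.70971452713215
```

```bash
python3 -m handwheel '[{"fingers":-1,"x":0,"y":0,"z":0,"spin":0},{"fingers":-1,"x":0,"y":0,"z":0,"spin":0},{"fingers":-1,"x":0,"y":0,"z":0,"spin":0},{"fingers":-1,"x":0,"y":0,"z":0,"spin":0},{"fingers":-1,"x":0,"y":-0.01,"z":0,"spin":0},{"fingers":-1,"x":0,"y":-0.03,"z":0,"spin":0},{"fingers":-1,"x":0,"y":-0.06,"z":0,"spin":0},{"fingers":-1,"x":0,"y":-0.09,"z":0,"spin":0},{"fingers":-1,"x":0,"y":-0.12,"z":0,"spin":0},{"fingers":-1,"x":0,"y":-0.13,"z":0,"spin":0}]' 15
python3 - <<'E'
from h import *
from station import get_obs,cams
c=cams.get_calibration('wrist'); p,d=cams.camera('wrist'); np.savez('pics/w2.npz',p=p,d=d,**c); cv2.imwrite('pics/w2.png',p[:,:,::-1])
go(.505,.1,.20,-78)
E
```

```text
time_s: 4.15
ee_pos: [0.5336, -0.3349, 0.1662]
eef_rot: [-1.566, 0.0, -2.211]
force: [-0.0, 0.4, -1.7]
grip_width: 0.0419
t 4.2 ee [ 0.5336 -0.3349  0.166 ] yaw -126.71 F [ 0.54 -0.47 -0.71] w 0.0417
shift x,y,z [-0.3316 -0.0353 -0.2827] spin -48.707678305241416
```

View pics/w2.png

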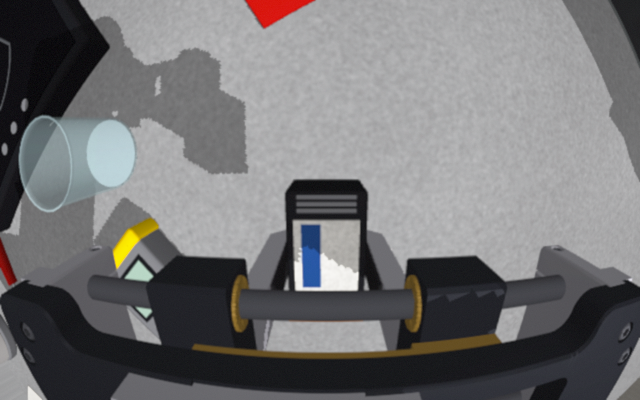

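```bash
python3 -c "
from h import *;go(.415,.08,.20,-78)"
```

```text
t 4.2 ee [ 0.5336 -0.3349  0.166 ] yaw -126.71 F [ 0.54 -0.47 -0.71] w 0.0417
shift x,y,z [-0.2617 -0.0356 -0.3429] spin -48.707678305241416
```

```bash
python3 -m handwheel '[{"fingers":-1,"x":-0.01,"y":-0.003,"z":-0.013,"spin":-2},{"fingers":-1,"x":-0.035,"y":-0.009,"z":-0.046,"spin":-7},{"fingers":-1,"x":-0.065,"y":-0.014,"z":-0.085,"spin":-13},{"fingers":-1,"x":-0.095,"y":-0.019,"z":-0.124,"spin":-19},{"fingers":-1,"x":-0.125,"y":-0.024,"z":-0.163,"spin":-25},{"fingers":-1,"x":-0.155,"y":-0.029,"z":-0.202,"spin":-31},{"fingers":-1,"x":-0.185,"y":-0.033,"z":-0.242,"spin":-37},{"fingers":-1,"x":-0.215,"y":-0.036,"z":-0.282,"spin":-42},{"fingers":-1,"x":-0.242,"y":-0.036,"z":-0.318,"spin":-46},{"fingers":-1,"x":-0.26,"y":-0.036,"z":-0.343,"spin":-48.7}]' 15;  python3 -m handwheel '[{"fingers":-1,"x":0,"y":0,"z":0,"spin":0},{"fingers":-1,"x":0,"y":0,"z":0,"spin":0},{"fingers":-1,"x":0,"y":0,"z":0,"spin":0},{"fingers":-1,"x":0,"y":0,"z":0,"spin":0},{"fingers":-1,"x":0,"y":0,"z":0,"spin":0},{"fingers":-1,"x":0,"y":0,"z":0,"spin":0},{"fingers":-1,"x":0,"y":0,"z":0,"spin":0},{"fingers":-1,"x":0,"y":0,"z":0,"spin":0},{"fingers":-1,"x":0,"y":0,"z":0,"spin":0},{"fingers":-1,"x":0,"y":0,"z":0,"spin":0}]' 15
python3 - <<'E'
from h import *
from station import get_obs,cams
c=cams.get_calibration('wrist'); p,d=cams.camera('wrist'); np.savez('pics/w3.npz',p=p,d=d,**c); cv2.imwrite('pics/w3.png',p[:,:,::-1])
go(.505,.1,.20,-78)
E
```

```text
time_s: 5.2
ee_pos: [0.4118, 0.0812, 0.1975]
eef_rot: [-1.572, 0.0, -1.357]
force: [1.0, -1.3, -1.8]
grip_width: 0.0419
time_s: 6.2
ee_pos: [0.4133, 0.0791, 0.1985]
eef_rot: [-1.571, -0.0, -1.362]
force: [0.4, 0.6, -2.0]
grip_width: 0.0419
t 6.25 ee [0.4133 0.0791 0.1984] yaw -78.01 F [-0.34 -0.18 -1.58] w 0.0422
shift x,y,z [-0.0014 -0.0016  0.094 ] spin -0.007009826759031057
```

View pics/w3.png

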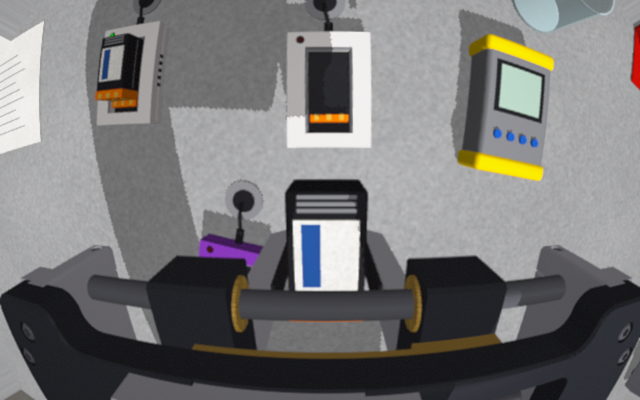

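The dock appears at (287..371, 31..148), well clear, with its orange contacts at (329,118). The held pack is at (287..367, 180..290) and looks level.

Run:
```python
from h import *
p,W,P=fish('pics/w3.npz',.032); v,u=np.mgrid[:400,:640]; z=W[...,2]
w=(u>275)&(u<385)&(v>22)&(v<158)
m=w&(z>.027)&(z<.037); r=rect(P,m); print('deck',r)
P2=fish('pics/w3.npz',.02)[2]
# bay inner rim in deck: hole of deck mask
mm=cv2.morphologyEx(m.astype(np.uint8),cv2.MORPH_OPEN,np.ones((3,3)))
c,hh=cv2.findContours(mm,cv2.RETR_CCOMP,cv2.CHAIN_APPROX_NONE)
for k,q in enumerate(c):
    if cv2.contourArea(q)>500: 
        q=q[:,0]; print('outer' if hh[0][k][3]<0 else 'hole',cv2.minAreaRect((P[q[:,1],q[:,0],:2]*1000).astype(np.float32)))
hsv=cv2.cvtColor(p,cv2.COLOR_RGB2HSV); o=w&(hsv[...,0]>5)&(hsv[...,0]<25)&(hsv[...,1]>150)
r2=rect(fish('pics/w3.npz',.031)[2],o);print('contact',r2)
# held pack top
k=(u>295)&(u<360)&(v>195)&(v<285)&(z>.15)&(z<.28)
A=W[k]; print(len(A),np.median(A,0)); cf=np.linalg.lstsq(np.c_[A[:,:2]-A[:,:2].mean(0),np.ones(len(A))],A[:,2],rcond=None)[0]; print('plane',cf)
```

```text
deck ((526.02490234375, 100.20003509521484), (126.64013671875, 89.14530944824219), 12.027059555053711, np.float64(0.03199999999999997), np.int64(6106))
outer ((526.02490234375, 100.20003509521484), (126.64013671875, 89.14530944824219), 12.027059555053711)
hole ((523.1343383789062, 99.65106201171875), (91.44719696044922, 51.24087905883789), 11.80509090423584)
contact ((494.5171203613281, 93.52582550048828), (9.574007034301758, 40.928409576416016), 12.373954772949219, np.float64(0.030999999999999972), np.int64(366))
5675 [0.42502163 0.08062054 0.20909601]
plane [-0.01032654  0.00575662  0.20908877]
```

Run:
```python
from h import *
p,W,P=fish('pics/w3.npz',.1984+.009); v,u=np.mgrid[:400,:640]; z=W[...,2]
th=np.radians(12); ex=np.array([np.cos(th),np.sin(th)]); ey=np.array([-ex[1],ex[0]])
L=P[...,:2]-np.array([.4133,.0791]); X=L@ex*1e3; Y=L@ey*1e3
for r in (188,192,200,210,220):
    m=(u[r]>270)&(u[r]<385)&(z[r]>.2)&(z[r]<.22); s=np.where(m)[0]
    print(r,s.min(),s.max(),Y[r,s.min()].round(1),Y[r,s.max()].round(1),'mid',(Y[r,s.min()]+Y[r,s.max()])/2)
c=[(r,X[r,327].round(1),z[r,327].round(4),p[r,327].tolist()) for r in range(178,196,1)]; print(c)
```

```text
188 288 363 18.9 -18.6 mid 0.11188837472896473
192 286 366 19.9 -20.2 mid -0.1414367684556641
200 285 367 20.5 -20.8 mid -0.14305536875544966
210 286 366 20.2 -20.5 mid -0.14503266388748948
220 286 366 20.4 -20.7 mid -0.14705677095086855
[(178, np.float64(43.6), np.float64(0.0013), [161, 162, 162]), (179, np.float64(43.1), np.float64(0.1703), [102, 102, 103]), (180, np.float64(42.6), np.float64(0.1748), [47, 47, 47]), (181, np.float64(42.1), np.float64(0.1801), [20, 20, 21]), (182, np.float64(41.6), np.float64(0.1799), [13, 13, 14]), (183, np.float64(41.1), np.float64(0.1832), [16, 16, 18]), (184, np.float64(40.6), np.float64(0.1888), [10, 14, 12]), (185, np.float64(40.0), np.float64(0.1913), [15, 14, 17]), (186, np.float64(39.5), np.float64(0.1958), [16, 17, 17]), (187, np.float64(39.0), np.float64(0.1971), [15, 12, 16]), (188, np.float64(38.5), np.float64(0.2001), [18, 20, 20]), (189, np.float64(38.0), np.float64(0.2046), [15, 15, 18]), (190, np.float64(37.5), np.float64(0.2068), [12, 16, 19]), (191, np.float64(37.0), np.float64(0.209), [19, 19, 22]), (192, np.float64(36.5), np.float64(0.2086), [28, 28, 32]), (193, np.float64(36.0), np.float64(0.2071), [35, 34, 39]), (194, np.float64(35.5), np.float64(0.2084), [66, 68, 70]), (195, np.float64(35.0), np.float64(0.2097), [116, 117, 120])]
```

```bash
python3 -c "
from h import *;go(.5368,.1024,.072,-78)"
```

```text
t 6.25 ee [0.4133 0.0791 0.1984] yaw -78.01 F [-0.34 -0.18 -1.58] w 0.0422
shift x,y,z [0.0029 0.1264 0.1257] spin -0.007009826759031057
```

```bash
python3 -m handwheel '[{"fingers":-1,"x":0.001,"y":0,"z":0.01,"spin":0},{"fingers":-1,"x":0.003,"y":0,"z":0.035,"spin":0},{"fingers":-1,"x":0.003,"y":0,"z":0.065,"spin":0},{"fingers":-1,"x":0.003,"y":0.01,"z":0.095,"spin":0},{"fingers":-1,"x":0.003,"y":0.03,"z":0.117,"spin":0},{"fingers":-1,"x":0.003,"y":0.06,"z":0.1257,"spin":0},{"fingers":-1,"x":0.003,"y":0.09,"z":0.1257,"spin":0},{"fingers":-1,"x":0.003,"y":0.112,"z":0.1257,"spin":0},{"fingers":-1,"x":0.003,"y":0.122,"z":0.1257,"spin":0},{"fingers":-1,"x":0.003,"y":0.125,"z":0.1257,"spin":0}]' 15;  python3 -m handwheel '[{"fingers":-1,"x":0,"y":0,"z":0,"spin":0},{"fingers":-1,"x":0,"y":0,"z":0,"spin":0},{"fingers":-1,"x":0,"y":0,"z":0,"spin":0},{"fingers":-1,"x":0,"y":0,"z":0,"spin":0},{"fingers":-1,"x":0,"y":0,"z":0,"spin":0},{"fingers":-1,"x":0,"y":0,"z":0,"spin":0},{"fingers":-1,"x":0,"y":0,"z":0,"spin":0},{"fingers":-1,"x":0,"y":0,"z":0,"spin":0},{"fingers":-1,"x":0,"y":0,"z":0,"spin":0},{"fingers":-1,"x":0,"y":0,"z":0,"spin":0}]' 12
python3 - <<'E'
from h import *
from station import get_obs,cams
c=cams.get_calibration('wrist'); p,d=cams.camera('wrist'); np.savez('pics/w4.npz',p=p,d=d,**c)
s,d=cams.camera('scene'); s=cv2.resize(s[120:260,250:450],(800,560),interpolation=cv2.INTER_CUBIC)
cv2.imwrite('pics/w4.png',np.vstack([cv2.resize(p[60:340,120:520],(400,280)),s[::2,::2]])[:,:,::-1])
go(.5368,.1024,.059,-78)
E
```

```text
time_s: 7.25
ee_pos: [0.5369, 0.1023, 0.0726]
eef_rot: [-1.572, 0.0, -1.361]
force: [-0.3, -0.0, -1.8]
grip_width: 0.0418
time_s: 8.25
ee_pos: [0.5369, 0.1023, 0.0734]
eef_rot: [-1.571, 0.0, -1.362]
force: [-0.6, 1.0, -2.2]
grip_width: 0.0415
t 8.35 ee [0.5369 0.1023 0.0734] yaw -78.01 F [ 0.56  0.09 -2.03] w 0.0419
shift x,y,z [-0.0001  0.0144 -0.    ] spin -0.009070173508291646
```

View pics/w4.png

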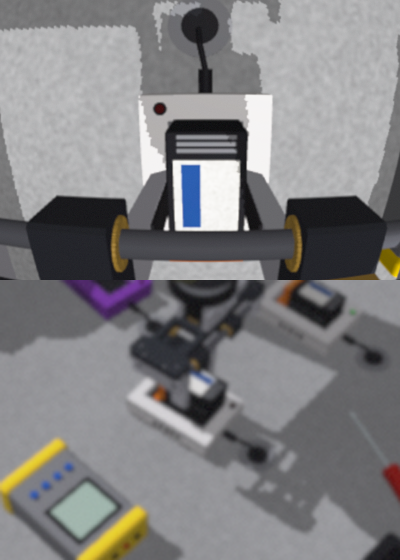

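The pack sits laterally centred over the dock, its heel overlapping the heel wall as planned. Next I lower it so that the heel on the rim tips the toe down into the bay.

```bash
python3 -m handwheel '[{"fingers":-1,"x":0,"y":0.003,"z":0,"spin":0},{"fingers":-1,"x":0,"y":0.006,"z":0,"spin":0},{"fingers":-1,"x":0,"y":0.008,"z":0,"spin":0},{"fingers":-1,"x":0,"y":0.009,"z":0,"spin":0},{"fingers":-1,"x":0,"y":0.010,"z":0,"spin":0},{"fingers":-1,"x":0,"y":0.011,"z":0,"spin":0},{"fingers":-1,"x":0,"y":0.012,"z":0,"spin":0},{"fingers":-1,"x":0,"y":0.013,"z":0,"spin":0},{"fingers":-1,"x":0,"y":0.014,"z":0,"spin":0},{"fingers":-1,"x":0,"y":0.0145,"z":0,"spin":0}]' 12
cat > tilt.py <<'E'
from h import *
from station import get_obs,cams
import sys
f='pics/'+sys.argv[1]; o=get_obs(); c=cams.get_calibration('wrist'); p,d=cams.camera('wrist'); np.savez(f+'.npz',p=p,d=d,**c); cv2.imwrite(f+'.png',p[:,:,::-1])
_,W,_=fish(f+'.npz',.05); v,u=np.mgrid[:400,:640]; e=o['ee_pos']
D=np.array([.5309,.1012]); th=np.radians(12); ex=np.array([np.cos(th),np.sin(th)]); ey=np.array([-ex[1],ex[0]])
X=(W[...,:2]-D)@ex; Y=(W[...,:2]-D)@ey; z=W[...,2]
k=(u>295)&(u<360)&(v>195)&(v<285)&(z>e[2]-.01)&(z<e[2]+.03)
A=np.c_[X[k],Y[k],np.ones(k.sum())]; cf=np.linalg.lstsq(A,z[k],rcond=None)[0]
k2=np.abs(A@cf-z[k])<.002; cf=np.linalg.lstsq(A[k2],z[k][k2],rcond=None)[0]
t=e[:2]-D
print('t',o['time_s'],'TCP dock',(t@ex*1e3).round(1),(t@ey*1e3).round(1),(e[2]*1e3).round(1),'F dock',(o['force'][:2]@ex).round(1),(o['force'][:2]@ey).round(1),o['force'][2].round(1),'M',o['moment'].round(2))
print('tilt deg',np.degrees(np.arctan(cf[:2])).round(2),'z at TCP',((cf[0]*(t@ex)+cf[2])*1e3).round(1),'n',k2.sum(),'w',o['grip_width'])
# heel top edge
th_=-np.arctan(-cf[0]); xs=X[k|((u>300)&(u<355)&(v>150)&(v<285)&(np.abs(cf[0]*X+cf[1]*Y+cf[2]-z)<.0015))]; print('heel top x',(np.percentile(xs,99.5)*1e3).round(1))
E
python3 tilt.py w5
```

```text
time_s: 9.35
ee_pos: [0.5367, 0.1022, 0.0593]
eef_rot: [-1.571, -0.0, -1.361]
force: [-4.6, -1.1, 5.5]
grip_width: 0.0418
t 9.35 TCP dock 5.9 -0.2 59.3 F dock -4.8 -0.1 5.5 M [-0.17  0.88 -0.  ]
tilt deg [5.62 0.38] z at TCP 71.3 n 5388 w 0.04181580332268156
heel top x 40.3
```

```bash
python3 -m handwheel '[{"fingers":-1,"x":0,"y":0.001,"z":0,"spin":0},{"fingers":-1,"x":0,"y":0.002,"z":0,"spin":0},{"fingers":-1,"x":0,"y":0.003,"z":0,"spin":0},{"fingers":-1,"x":0,"y":0.003,"z":-0.002,"spin":0},{"fingers":-1,"x":0,"y":0.003,"z":-0.004,"spin":0},{"fingers":-1,"x":0,"y":0.003,"z":-0.006,"spin":0},{"fingers":-1,"x":0,"y":0.003,"z":-0.007,"spin":0},{"fingers":-1,"x":0,"y":0.003,"z":-0.008,"spin":0},{"fingers":-1,"x":0,"y":0.003,"z":-0.009,"spin":0},{"fingers":-1,"x":0,"y":0.003,"z":-0.009,"spin":0}]' 15; python3 tilt.py w6
```

```text
time_s: 10.4
ee_pos: [0.5293, 0.1006, 0.0569]
eef_rot: [-1.567, -0.0, -1.362]
force: [6.0, 1.8, 3.7]
grip_width: 0.0419
t 10.4 TCP dock -1.6 -0.2 56.9 F dock 6.2 0.5 3.7 M [ 0.31 -1.04  0.02]
tilt deg [7.41 0.36] z at TCP 69.9 n 4165 w 0.041934479817932004
heel top x 31.9
```

```bash
python3 -m handwheel '[{"fingers":-1,"x":0,"y":0,"z":-0.001,"spin":0},{"fingers":-1,"x":0,"y":0,"z":-0.002,"spin":0},{"fingers":-1,"x":0,"y":0,"z":-0.003,"spin":0},{"fingers":-1,"x":0,"y":0,"z":-0.004,"spin":0},{"fingers":-1,"x":0,"y":0,"z":-0.005,"spin":0},{"fingers":-1,"x":0,"y":0,"z":-0.006,"spin":0},{"fingers":-1,"x":0,"y":0,"z":-0.006,"spin":0},{"fingers":-1,"x":0,"y":0,"z":-0.006,"spin":0},{"fingers":-1,"x":0,"y":0,"z":-0.006,"spin":0},{"fingers":-1,"x":0,"y":0,"z":-0.006,"spin":0}]' 15; python3 tilt.py w7
```

```text
time_s: 11.45
ee_pos: [0.5245, 0.0996, 0.0573]
eef_rot: [-1.564, -0.0, -1.362]
force: [10.5, 3.4, 2.2]
grip_width: 0.0419
t 11.45 TCP dock -6.6 -0.3 57.3 F dock 11.0 1.1 2.2 M [ 0.64 -2.2  -0.04]
tilt deg [8.17 0.52] z at TCP 70.3 n 4310 w 0.041900196131070745
heel top x 27.1
```

```bash
python3 -m handwheel '[{"fingers":-1,"x":0,"y":0.0005,"z":0.0005,"spin":0},{"fingers":-1,"x":0,"y":0.001,"z":0.001,"spin":0},{"fingers":-1,"x":0,"y":0.0015,"z":0.0015,"spin":0},{"fingers":-1,"x":0,"y":0.002,"z":0.0015,"spin":0},{"fingers":-1,"x":0,"y":0.0025,"z":0.0015,"spin":0},{"fingers":-1,"x":0,"y":0.003,"z":0.0015,"spin":0},{"fingers":-1,"x":0,"y":0.0035,"z":0.0015,"spin":0},{"fingers":-1,"x":0,"y":0.004,"z":0.0015,"spin":0},{"fingers":-1,"x":0,"y":0.004,"z":0.0015,"spin":0},{"fingers":-1,"x":0,"y":0.004,"z":0.0015,"spin":0}]' 15; python3 tilt.py w8
```

```text
time_s: 12.5
ee_pos: [0.5254, 0.0997, 0.0533]
eef_rot: [-1.566, -0.0, -1.362]
force: [6.6, 1.5, 6.8]
grip_width: 0.0422
t 12.5 TCP dock -5.6 -0.3 53.3 F dock 6.7 0.1 6.8 M [ 0.31 -1.05 -0.03]
tilt deg [4.8 0.3] z at TCP 66.7 n 5527 w 0.042157351208153664
heel top x 29.5
```

```bash
python3 -m handwheel '[{"fingers":0.3,"x":0,"y":0,"z":0,"spin":0},{"fingers":0.3,"x":0,"y":0,"z":0,"spin":0},{"fingers":0.3,"x":0,"y":0,"z":0,"spin":0},{"fingers":0.3,"x":0,"y":0,"z":0,"spin":0},{"fingers":0.3,"x":0,"y":-0.005,"z":0,"spin":0},{"fingers":0.3,"x":0,"y":-0.02,"z":0,"spin":0},{"fingers":0.3,"x":0,"y":-0.04,"z":0,"spin":0},{"fingers":-1,"x":0,"y":-0.055,"z":0.008,"spin":0},{"fingers":-1,"x":0,"y":-0.055,"z":0.02,"spin":0},{"fingers":-1,"x":0,"y":-0.055,"z":0.025,"spin":0}]' 15; python3 -m handwheel '[{"fingers":-1,"x":0,"y":0,"z":0,"spin":0},{"fingers":-1,"x":0,"y":0,"z":0,"spin":0},{"fingers":-1,"x":0,"y":0,"z":0,"spin":0},{"fingers":-1,"x":0,"y":0,"z":0,"spin":0},{"fingers":-1,"x":0,"y":0,"z":0,"spin":0},{"fingers":-1,"x":0,"y":0,"z":0,"spin":0},{"fingers":-1,"x":0,"y":0,"z":0,"spin":0},{"fingers":-1,"x":0,"y":0,"z":0,"spin":0},{"fingers":-1,"x":0,"y":0,"z":0,"spin":0},{"fingers":-1,"x":0,"y":0,"z":0,"spin":0}]' 15; python3 tilt.py w9; cp pics/w9.png pics/w9v.png
```

```text
time_s: 13.55
ee_pos: [0.5489, 0.1048, 0.1076]
eef_rot: [-1.57, -0.0, -1.361]
force: [-0.2, -0.1, 1.2]
grip_width: 0.0407
time_s: 14.55
ee_pos: [0.5482, 0.1047, 0.107]
eef_rot: [-1.571, -0.0, -1.362]
force: [0.4, 0.3, 1.2]
grip_width: 0.0007
t 14.55 TCP dock 17.6 -0.2 107.0 F dock 0.5 0.3 1.2 M [-0.04 -0.07  0.01]
tilt deg [16.42  0.32] z at TCP 116.1 n 110 w 0.0006523690693621825
heel top x 26.8
```

View pics/w9v.png

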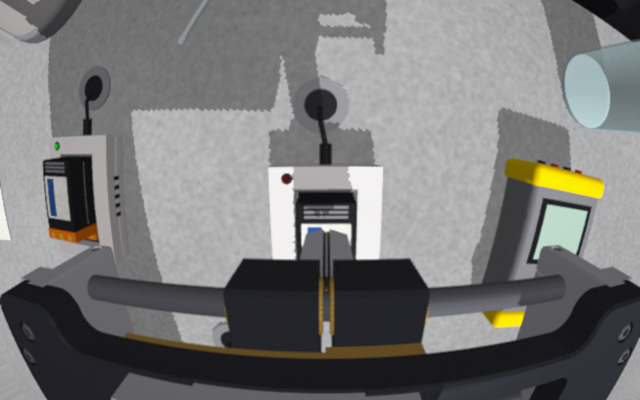

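The wrist view shows the pack in the bay at about (325,225), with its heel inside the wall and the closed fingers just above it. Now I press it down.

```bash
python3 -m handwheel '[{"fingers":-1,"x":0,"y":0.01,"z":0,"spin":0},{"fingers":-1,"x":0,"y":0.016,"z":0,"spin":0},{"fingers":-1,"x":0,"y":0.018,"z":0,"spin":0},{"fingers":-1,"x":0,"y":0.02,"z":0,"spin":0},{"fingers":-1,"x":0,"y":0.022,"z":0,"spin":0},{"fingers":-1,"x":0,"y":0.0235,"z":0,"spin":0},{"fingers":-1,"x":0,"y":0.025,"z":0,"spin":0},{"fingers":-1,"x":0,"y":0.026,"z":0,"spin":0},{"fingers":-1,"x":0,"y":0.0265,"z":0,"spin":0},{"fingers":-1,"x":0,"y":0.0265,"z":0,"spin":0}]' 15
```

```text
time_s: 15.6
ee_pos: [0.5484, 0.1047, 0.0813]
eef_rot: [-1.57, -0.0, -1.362]
force: [-2.1, -1.0, 7.4]
grip_width: 0.0003
```

```bash
python3 -m handwheel '[{"fingers":-1,"x":0,"y":0.0005,"z":0,"spin":0},{"fingers":-1,"x":0,"y":0.001,"z":0,"spin":0},{"fingers":-1,"x":0,"y":0.0015,"z":0,"spin":0},{"fingers":-1,"x":0,"y":0.002,"z":0,"spin":0},{"fingers":-1,"x":0,"y":0.002,"z":0,"spin":0},{"fingers":-1,"x":0,"y":0.002,"z":0,"spin":0},{"fingers":-1,"x":0,"y":0.002,"z":0,"spin":0},{"fingers":-1,"x":0,"y":0.002,"z":0,"spin":0},{"fingers":-1,"x":0,"y":0.002,"z":0,"spin":0},{"fingers":-1,"x":0,"y":0.002,"z":0,"spin":0}]' 15
```

```text
time_s: 16.6
ee_pos: [0.5485, 0.1047, 0.0811]
eef_rot: [-1.569, -0.0, -1.361]
force: [-13.5, -2.5, 29.1]
grip_width: 0.0007
```

It bottomed hard: tip height is about 62.1 mm against 62 expected when seated. Now I back off to inspect.

```bash
python3 -m handwheel '[{"fingers":-1,"x":0,"y":-0.005,"z":0,"spin":0},{"fingers":-1,"x":0,"y":-0.02,"z":0,"spin":0},{"fingers":-1,"x":0,"y":-0.05,"z":0,"spin":0},{"fingers":-1,"x":0,"y":-0.08,"z":-0.02,"spin":0},{"fingers":-1,"x":0,"y":-0.1,"z":-0.05,"spin":0},{"fingers":-1,"x":0,"y":-0.11,"z":-0.085,"spin":0},{"fingers":-1,"x":0,"y":-0.11,"z":-0.11,"spin":0},{"fingers":-1,"x":0,"y":-0.11,"z":-0.12,"spin":0},{"fingers":-1,"x":0,"y":-0.11,"z":-0.12,"spin":0},{"fingers":-1,"x":0,"y":-0.11,"z":-0.12,"spin":0}]' 15
python3 - <<'E'
from h import *
from station import get_obs,cams
c=cams.get_calibration('wrist'); p,d=cams.camera('wrist'); np.savez('pics/w10.npz',p=p,d=d,**c); cv2.imwrite('pics/w10.png',p[:,:,::-1])
p,W,P=fish('pics/w10.npz',.062); z=W[...,2]; v,u=np.mgrid[:400,:640]
D=np.array([.5309,.1012]); th=np.radians(12); ex=np.array([np.cos(th),np.sin(th)]); ey=np.array([-ex[1],ex[0]])
X=(W[...,:2]-D)@ex; Y=(W[...,:2]-D)@ey
k=(abs(X)<.034)&(abs(Y)<.018)&(z>.05)&(z<.08)
A=np.c_[X[k],Y[k],np.ones(k.sum())]; cf=np.linalg.lstsq(A,z[k],rcond=None)[0]; print('n',k.sum(),'tilt',np.degrees(np.arctan(cf[:2])),'z centre',cf[2])
m=(abs(X)<.06)&(abs(Y)<.035)&(z>.055)&(z<.075); c,wh,a,_,n=rect(P,m); c=np.array(c)/1e3-D; print('pack in dock',c@ex*1e3,c@ey*1e3,wh,a)
dk=(z>.027)&(z<.037)&(X>-.08)&(X<.07)&(abs(Y)<.055); print('deck z',np.median(z[dk]),rect(fish('pics/w10.npz',.032)[2],dk)[:3])
print(get_obs()['force'])
E
```

```text
time_s: 17.6
ee_pos: [0.4316, 0.0798, 0.1884]
eef_rot: [-1.571, -0.0, -1.362]
force: [0.3, -0.1, -0.1]
grip_width: 0.0007
n 2864 tilt [-0.07839454  0.25053442] z centre 0.06291286909995525
pack in dock -0.5090355564982074 -0.19791678285374945 (75.86235046386719, 42.380271911621094) 12.30975341796875
deck z 0.032430599308222674 ((525.986083984375, 100.25419616699219), (126.99789428710938, 88.75348663330078), 12.228066444396973)
[-0.02856529  0.28001176 -1.16194867]
```

View pics/w10.png

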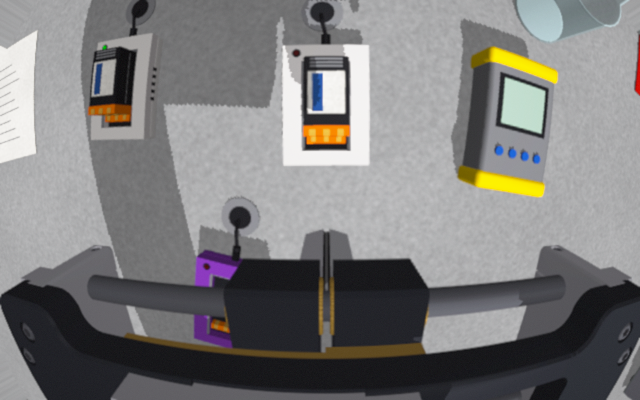

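The pack lies flat at (327,100), centred to within 1 mm, and the neighbouring objects are where they were. I'm handing in.

```bash
python3 -c "
from station import workorder; print(workorder.hand_in())"
```

```text
the job is handed in; nothing more can be done
None
```

The loose pack is seated flat in the empty charger, and I handed the job in at about 17.7 s of the 53 s allowed. The hand-in gives no verdict, so what follows rests on my own measurements.

**What I did:** I gripped the pack at mid-length and set its heel on the heel wall's rim, so that lowering the gripper tipped the contact end into the bay. I pushed the contacts back with the pack tipped about 8°; I worked out about 6 mm from the gripper pose, not a direct reading. Then I rocked the heel in, let go, and pressed the top with closed fingers until it bottomed.

**Last checks:**

| Check | Measured | Required |
|---|---|---|
| Tilt | under 0.3° | under about 3° |
| Offset from bay middle, x | -0.5 mm | within 4 mm |
| Offset from bay middle, y | -0.2 mm | within 4 mm |
| Top of pack above bench | 62.9 mm by camera (reads about 0.5–1 mm high), 62.1 mm by fingertip | 62 mm when seated |

The arm is clear of everything. The second pack and logger look undisturbed in the last picture, as does the beaker, only partly in view. The screwdriver was out of that view, but the arm never went near it. I did not measure any of their positions again.

**Off plan or disagreeing:**
- **Pressing force:** the final press peaked at about 29 N, above the suggested 5 to 10 N but under the 40 N limit.
- **Push force:** the push against the contacts read 11 N, more than the roughly 4 N I expected from the spring.
- **Camera disagreement:** the top camera placed the pack 6 mm and the dock 3 mm differently from the wrist camera. I used the wrist values.

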